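Close the lid of the board tester and lock its catches

TASK

A circuit board lies ready in the grey board tester. With the fingertips, push the tester's open lid down until it is fully shut, without slamming it; only then push the yellow tabs of both sliding catches inwards as far as they go, in either order, to lock the lid. Nothing is to be picked up: leave the board lying in the tester, do not disturb the other things on the bench, and finish with the lid shut and both catches fully in.

Things in the scene. Friction and masses are not known exactly. Their poses are not given: they have to be found in the camera images.
- tester: Grey board tester fixed to the table, 190 mm (x) by 280 mm (y), deck 55 mm high, with a pocket (125 x 160 mm, floor at 40 mm) for the board; the hinge is on its +x side, the catches at its -x side. Origin at the centre of its underside, z up; its -x side looks towards the robot, turned by up to 0.3 rad.
- lid (a joint): Opening angle of the lid in rad: 0 is shut (flat on the tester), 1.5 fully open; it stands leaning towards the robot at 0.85 to 1.35 at the start. Stiff hinge: the lid stays where it is left, about 2 to 5 N at its free edge moves it down.
- lid_hinge (a point): Middle of the hinge axis, which runs along the tester's y: x = 0.075, y = 0, z = 0.063 in the tester's frame.
- lid_edge (a point): Middle of the lid's free edge, on its outer face (the upper face when shut). The lid is a plate 140 mm from hinge axis to free edge, 150 mm wide along y, 12 mm thick (6 mm either side of the hinge axis), black frame, clear window, orange strip along the free edge. When shut its top is 69 mm above the table and its edge at x = -0.065 in the tester's frame. It is pushed down on its outer face, which looks away from the robot while the lid stands open.
- catch_left (a joint): Travel of the left catch in m: 0 is fully out, 0.040 is fully in (stop), moving along the tester's -y (the catch is on the +y side). Stays where it is left; about 2 N moves it. Its steel bolt lies over the lid's front corner when in.
- catch_left_tab (a point): Middle of the top of the left catch's yellow tab, 105 mm above the table. The tab is an upright plate 8 mm thick along the tester's y, 24 mm wide along its x; it stands 30 mm proud of a steel slide that is 40 mm long along y and whose top is 75 mm above the table (the tester's deck is at 55 mm). With the catch at 0 the tab's middle lies at x = -0.082, y = 0.115 in the tester's frame. The space outboard of the tab is free for a finger.
- catch_right (a joint): Travel of the right catch in m: 0 is fully out, 0.040 is fully in (stop), moving along the tester's +y (the catch is on the -y side). Stays where it is left; about 2 N moves it. Its steel bolt lies over the lid's front corner when in.
- catch_right_tab (a point): Middle of the top of the right catch's yellow tab, 105 mm above the table. The tab is an upright plate 8 mm thick along the tester's y, 24 mm wide along its x; it stands 30 mm proud of a steel slide that is 40 mm long along y and whose top is 75 mm above the table (the tester's deck is at 55 mm). With the catch at 0 the tab's middle lies at x = -0.082, y = -0.115 in the tester's frame. The space outboard of the tab is free for a finger.
- board: Green circuit board 105 x 135 mm, 3 mm thick with 3 mm chips, loose in the tester's pocket; origin at the centre of its underside. It stays there, and the shut lid clears it.
- spool: Solder spool, 60 mm across, 48 mm high, silver grey, standing on its flange beside the tester; origin at the centre of its underside. Bystander, loose.
- flux: White flux bottle with red cap, 44 mm across, 110 mm high, standing beside the tester; origin at the centre of its underside. Bystander, loose.
- tin: Blue round tin, 66 mm across, 26 mm high; origin at the centre of its underside. Bystander, loose.
- penpot: Black pen pot, 70 mm across, 90 mm high, with pens standing up to 155 mm; origin at the centre of its underside. Bystander, loose.
- spare_board: Spare green circuit board 70 x 100 mm, 3 mm thick, lying on the table; origin at the centre of its underside. Bystander, loose.
- driver: Screwdriver lying on the table; origin on its underside. Bystander, loose.
Not all that is in view belongs to the job. What is shaped like the board but brown or orange is not meant.

How it is judged:
On the way, in this order (a step that is already met when the one before it is completed fails the run):
1. the lid is fully shut while both catches are still out (value of joint lid below 0.04 rad and value of joint each of catch_left, catch_right below 0.02 m), for 0.2 s.
2. both catches are fully in with the lid shut (value of joint lid below 0.04 rad and value of joint each of catch_left, catch_right above 0.034 m), for 0.2 s.
At the end, for the whole second after the job is handed in: The lid is shut to within 0.04 rad, both catches are in by more than 34 of their 40 mm, and the board still lies in the tester's pocket, within 15 mm of where it was (all of step 2 and z of board in the frame of tester between 0.035 and 0.045 m and distance of board from where it was at the start of the episode below 0.015 m); the robot touches nothing.
It fails at once if a catch pushed in (beyond 20 mm) while the lid is open (above 0.1 rad) (value of joint lid above 0.1 rad and value of joint any of catch_left, catch_right above 0.02 m).
It fails at once if the lid slammed (moving shut faster than 4 rad/s) (velocity of joint lid below -4 rad/s).
It fails at once if the board lifted or pushed out of its place (more than 25 mm) (distance of board from where it was at the start of the episode above 0.025 m).
It fails at once if a bystander moved by more than 30 mm or lifted (distance of any of spool, flux, tin, penpot, spare_board, driver from where it was at the start of the episode above 0.03 m).
It also fails if it takes over 48 s, if anything falls off the work surface, if the arm or the gripper's body presses on something with over 40 N, if the wrist force passes 120 N, or if a joint passes its speed limit or range.

ROBOT

A 7-joint arm with a two-finger parallel gripper is mounted at the origin on the work surface. World frame = base frame: x ahead of the robot, y to its left, z up, the work surface at z = 0. Lengths are in m, angles in rad, forces in N, time in s.
With the tool pointing down it reaches from about 0.35 to 0.9 m from the base axis. Payload 8.1 kg.
Tool frame: the origin (TCP) lies on the centre line of the jaws, within the pads' length; the fingertips stand 14 mm ahead of it and the grasp point (between the pads) lies 5 mm behind it; z points along the fingers, x is the direction in which the jaws open and shut, and the axes are right-handed (so a half turn about z gives the same grasp; the last joint's range is limited). The gripper opens to 85 mm and grips with 20 to 120 N. Pads are 22 mm wide; open, the fingers measure 114 mm over their backs; the gripper's body (76 mm by 85 mm) begins 54 mm behind the grasp point. The pads swing forward as they close: fully open they stand 13 mm farther back than shut.
Start: joints at [1.188, 0.434, 0.025, 1.573, -0.012, 1.134, -0.075], TCP at [0.173, -0.601, 0.245] pointing down, gripper open.
Joint ranges: [-2.62, 2.62], [-0.44, 2.09], [-1.27, 1.32], [0.08, 2.57], [-1.32, 4.46], [0.12, 2], [-2.74, 2.74]. Speed limits (rad/s): [2.22, 2.22, 3.01, 3.01, 3.14, 3.14, 3.14].

INTERFACE

Orientations are given as a rotation vector (axis times angle).
In Python, from bench import env, optics, ticket gives the robot as it stands. The module is installed in compiled form; this text tells all that it offers.
- The arm moves only by the shell command python3 -m inch 'ROWS'. ROWS is a JSON object of lists of equal length, an entry for each row: "hand": the gripper's target within -1 to 1 (shut at 1, half-way at 0, fully open at -1); "slide": the shift along the tool's x, y, z in mm, a list of three; "dr": the turn, a rotation vector about the tool's x, y, z in degrees, a list of three. In form: {"hand": [hand, ...], "slide": [[x, y, z], ...], "dr": [[wx, wy, wz], ...]}. A call has 1 to 5 rows; each row shifts and turns the commanded pose from where the row before left it, along the tool's axes as they then stand; what a row does not reach is not made up. A row lasts 1/12 s, in which the tool goes at most 41.7 mm and 7.16 degrees, less where a joint would pass 70% of its speed; a pose out of reach is approached as far as the arm can. A call is refused whole if a number of a shift passes 41.7 or a number of a turn 7.16, either way. A call with a gripper value outside its range is refused whole. The fingers move at their own pace and stop on an object; the grip force is fixed at half the most. Time passes only in rows, so rows that do not move let the fingers close. It gives the time, the measured TCP pose, the force and the opening at its end, in the units of the state.
- env.read_state(): the state, without advancing time (a new reading comes with each control period).
- optics.snapshot(name): name is "scene" or "side" or "wrist"; returns (picture, depth): 420x560x3 uint8, blue, green, red; 420x560 float32, m along the optical axis (not along the pixel's ray), 0 where there is no reading.
- optics.calibration(name): a dict with "mtx" (3x3 intrinsics, pixels), "distortion" ([k1, k2, p1, p2, k3] as OpenCV has them; the pictures are not rectified), "cam_to_world" (4x4, takes a point from camera to world coordinates). Camera axes: x right, y down, z forward; pixel columns grow to the right and rows downward; lengths in m; the calibration is good to about 2 mm. A picture is of the moment at which its call begins: read the wrist's pose just before it. calibration takes no time and is no camera call; for the wrist camera it gives the pose at the moment of the call.
- ticket.finish_job(): hands the job in, once; it reports no verdict.
The state is a dict: "time_s": time; "qpos": joint angles; "dq": joint speeds; "joint_efforts": joint torques, N m; "position": TCP position; "eef_rot": TCP orientation; "contact_force": force on the tool from outside, world axes, zero at the start; "wrist_torque": the same for the moment, N m; "opening": opening from 0.0 (shut) to 1.0 (fully open).
Only numpy, scipy, OpenCV 4.12 (cv2) and the standard library are available. Lean on these libraries where they do the work, as an engineer would, in place of code of your own. Each camera call takes 0.05 s, during which the arm holds its last target.

## Working session

There is one attempt and no reset: what is moved stays moved. The work goes in short steps, Python scripts to look and compute and a shell command to move; the robot and the scene stay as the last step left them, time stands still between calls to the robot, and variables do not carry over. Pictures are saved under pics/ and viewed, and the job is handed in when it is done.

```bash
mkdir -p pics; ls; python3 - <<'E'
from bench import env, optics
import cv2
s=env.read_state(); print(s)
for n in ["scene","side","wrist"]:
    p,d=optics.snapshot(n); cv2.imwrite(f"pics/{n}0.png",p); 
    import numpy as np
    np.savez(f"{n}0.npz",p=p,d=d,**{k:np.array(v) for k,v in optics.calibration(n).items()})
E
```

```text
pics
{'time_s': 0.0, 'qpos': array([ 1.1884134 ,  0.43521715,  0.02494814,  1.57409913, -0.01158987,
        1.13399898, -0.07506432]), 'dq': array([-0.00104524,  0.0004187 , -0.00122438, -0.00031822,  0.00031056,
        0.00139587, -0.00024914]), 'joint_efforts': array([ 1.00578112e-03, -6.70460773e+01,  1.02480378e+00, -3.16207230e+01,
        1.51118694e-02,  1.27540471e-02, -2.42638583e-05]), 'position': array([ 0.17241563, -0.60024266,  0.2445285 ]), 'eef_rot': array([-2.50881639e+00,  1.88950052e+00,  2.10522072e-03]), 'contact_force': array([ 0.27218866, -0.05377631,  0.66994144]), 'wrist_torque': array([-0.06025822,  0.00830296,  0.01985174]), 'opening': 1.0002454597261408}
```

View pics/scene0.png

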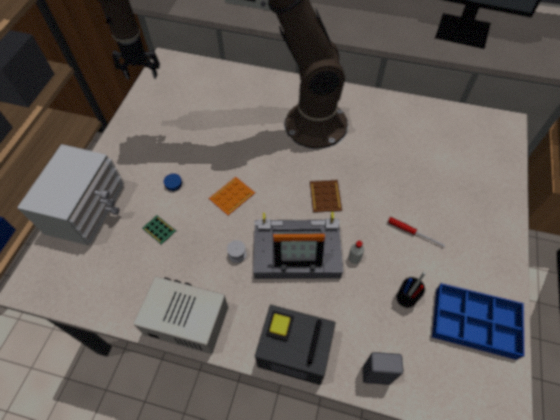

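View pics/side0.png

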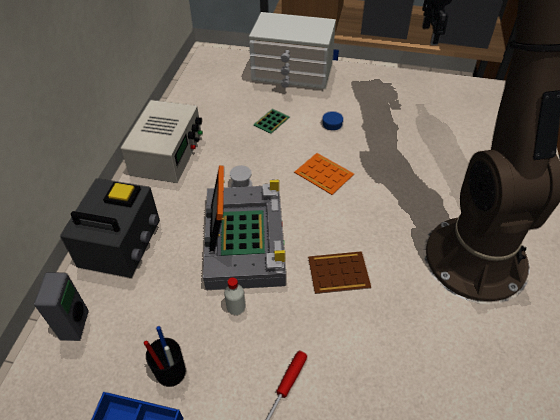

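View pics/wrist0.png

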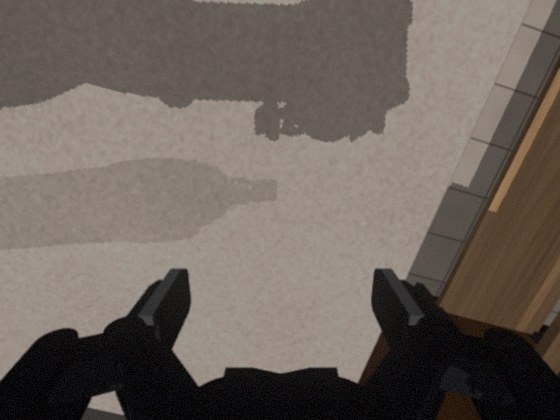

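The scene camera shows the tester at (298,248), with the lid's orange strip at (298,238) and the yellow tabs at (264,216) and (331,216). The spool is at (236,250) and the flux bottle at (356,251). Things that could be mistaken for the targets: the yellow button on the black box (281,325), the orange board (232,196), the brown board (325,195) and the spare green board (159,229). I'll crop in on the tester.

```bash
cat > h.py <<'E'
import numpy as np, cv2
from scipy.spatial.transform import Rotation as R
def load(n):
    return dict(np.load(n+".npz"))
def world(D,u,v,z=None):
    d=D['d'][int(round(v)),int(round(u))] if z is None else z
    q=cv2.undistortPoints(np.array([[[u,v]]],float),D['mtx'],D['distortion'])[0,0]
    return (D['cam_to_world']@np.array([q[0]*d,q[1]*d,d,1]))[:3]
def cloud(D):
    h,w=D['d'].shape
    uv=np.stack(np.meshgrid(np.arange(w),np.arange(h)),-1).reshape(-1,1,2).astype(float)
    q=cv2.undistortPoints(uv,D['mtx'],D['distortion'])[:,0]
    d=D['d'].reshape(-1).astype(float)
    P=np.c_[q*d[:,None],d,np.ones_like(d)]@D['cam_to_world'].T
    return P[:,:3].reshape(h,w,3)
E
python3 - <<'E'
from h import *
for n,(x,y,w,h) in dict(scene0=(215,195,160,100),side0=(180,150,120,150)).items():
    D=load(n); k=5 if n[1]=='c' else 4
    cv2.imwrite(f"pics/{n}c.png",cv2.resize(D['p'][y:y+h,x:x+w],None,fx=k,fy=k,interpolation=cv2.INTER_CUBIC))
    C=cloud(D); print(n)
    hsv=cv2.cvtColor(D['p'],cv2.COLOR_BGR2HSV)
    m=(hsv[...,0]>22)&(hsv[...,0]<35)&(hsv[...,1]>130)&(hsv[...,2]>90)
    nn,l,st,c=cv2.connectedComponentsWithStats(m.astype(np.uint8))
    for i in range(1,nn):
        if st[i,4]>4: print('yel',c[i],st[i],np.median(C[l==i],0).round(4), C[l==i].max(0).round(3))
    m=(hsv[...,0]>4)&(hsv[...,0]<20)&(hsv[...,1]>180)&(hsv[...,2]>100)
    nn,l,st,c=cv2.connectedComponentsWithStats(m.astype(np.uint8))
    for i in range(1,nn):
        if st[i,4]>15: print('or',c[i],st[i],np.median(C[l==i],0).round(4), C[l==i].min(0).round(3),C[l==i].max(0).round(3))
E
```

```text
scene0
yel [332.  214.5] [332 211   1   8   8] [0.4647 0.1533 0.1036] [0.474 0.156 0.11 ]
yel [263.625 216.   ] [263 214   2   5   8] [ 0.5275 -0.0578  0.104 ] [ 0.533 -0.055  0.106]
yel [279.53416149 324.11801242] [270 314  20  21 322] [0.867  0.0898 0.1496] [0.891 0.112 0.156]
or [231.51895425 195.63660131] [211 178  42  36 765] [ 0.4188 -0.2142  0.0036] [ 0.34  -0.282 -0.007] [1.21  0.196 1.311]
or [299.46875 235.875  ] [274 234  50   4 160] [0.6178 0.0824 0.1983] [0.594 0.01  0.192] [0.639 0.147 0.205]
side0
yel [281.8 120.6] [281 119   3   4   5] [ 0.5788 -0.417   0.0062] [ 0.58  -0.409  0.01 ]
yel [273.94029851 184.02985075] [270 180   9  10  67] [ 0.5225 -0.0557  0.0979] [ 0.534 -0.05   0.11 ]
yel [120.6187291  191.01003344] [108 183  26  17 299] [0.8639 0.0933 0.1519] [0.891 0.807 1.023]
yel [259.11111111 218.        ] [259 214   2   9   9] [0.5451 0.0177 0.0457] [0.548 0.03  0.049]
yel [224. 221.] [224 219   1   5   5] [0.6285 0.0479 0.0443] [0.632 0.052 0.05 ]
yel [261.  223.5] [261 221   1   6   6] [0.5361 0.0361 0.0461] [0.538 0.045 0.048]
yel [279.3        255.02222222] [274 250  11  11  90] [0.4632 0.1564 0.0974] [0.484 0.164 0.111]
or [324.04376548 173.15441784] [ 295  154   59   40 1211] [ 0.4127 -0.2121  0.0065] [ 0.317 -0.289 -0.001] [0.496 0.807 1.023]
or [220.         190.90697674] [217 166   7  50 258] [0.6122 0.0878 0.2012] [0.317 0.007 0.187] [0.641 0.807 1.023]
or [224.05882353 241.88235294] [224 234   2  16  17] [0.6107 0.1103 0.0457] [0.602 0.088 0.043] [0.617 0.132 0.049]
or [319.61111111 257.66666667] [314 257  14   3  18] [0.3794 0.0796 0.0046] [0.361 0.075 0.002] [0.392 0.088 0.01 ]
or [360.         284.83333333] [356 284  10   3  18] [0.2739 0.1369 0.0044] [0.261 0.132 0.002] [0.283 0.143 0.011]
```

View pics/scene0c.png

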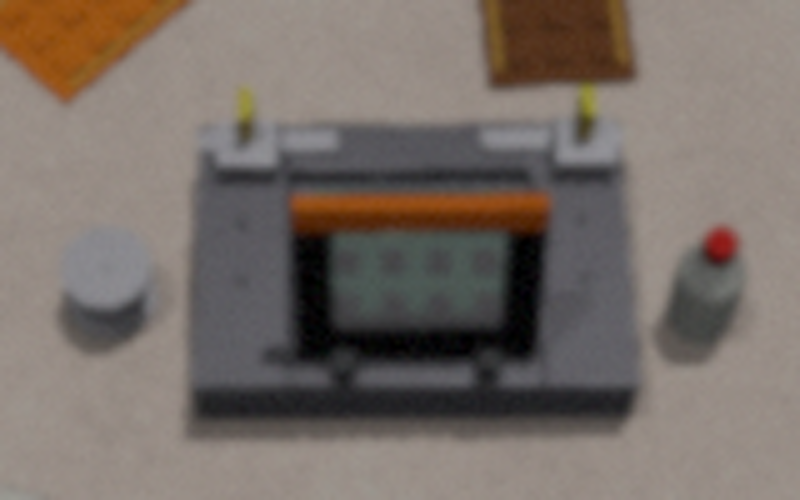

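View pics/side0c.png

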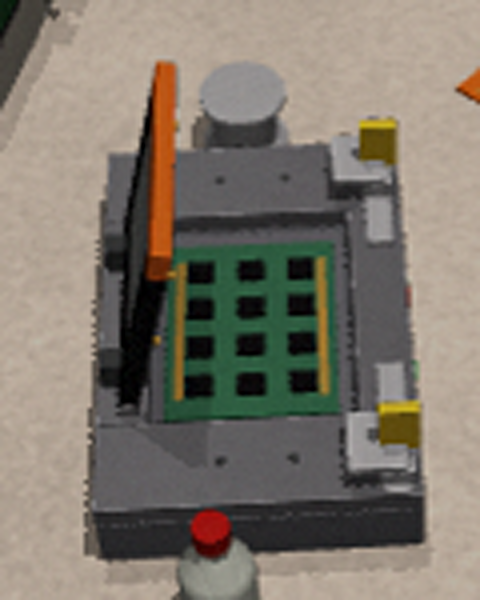

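```bash
python3 - <<'E'
from h import *
for n in ["scene0","side0"]:
    C=cloud(load(n)).reshape(-1,3)
    m=(abs(C[:,0]-.58)<.2)&(abs(C[:,1]-.07)<.22)
    k=m&(C[:,2]>.045)&(C[:,2]<.063)
    P=C[k]
    # filter isolated
    from scipy.spatial import cKDTree
    t=cKDTree(P[:,:2]); nb=np.array([len(a) for a in t.query_ball_point(P[:,:2],.012)])
    P=P[nb>8]
    print(n,len(P),np.median(P[:,2]),cv2.minAreaRect((P[:,:2]*1000).astype(np.float32)))
    # try candidates: fit yaw/center maximise points within rect & tight
    for nm,lo in (('lid',.10),):
        Q=C[m&(C[:,2]>.115)&(C[:,0]>.57)&(C[:,0]<.68)&(C[:,1]<.17)&(C[:,1]>-.02)]
        print(nm,len(Q),Q.min(0),Q.max(0)); 
        c=Q.mean(0); U,S,V=np.linalg.svd(Q-c); print(c,V,S)
    for nm,x0,y0,r in(('spool',.69,-.09,.08),('flux',.56,.24,.08)):
        Q=C[(abs(C[:,0]-x0)<r)&(abs(C[:,1]-y0)<r)&(C[:,2]>.015)]
        print(nm,[ (round(z,3),Q[(Q[:,2]>z)&(Q[:,2]<z+.02)].mean(0).round(3),(Q[(Q[:,2]>z)&(Q[:,2]<z+.02)]).shape) for z in (.035,.06,.09,.1)])
D=load("scene0");
for u,v in((236,248),(356,243)): print(world(D,u,v))
D=load("side0")
for u,v in((240,173),(234,283)): print(world(D,u,v))
E
```

```text
scene0 2735 0.054147827210301314 ((577.8818359375, 55.20823669433594), (193.6750030517578, 427.3138732910156), 15.77489185333252)
lid 1111 [0.59262075 0.00568423 0.11501815] [0.66166791 0.15477619 0.20496123]
[0.62736561 0.08008963 0.16290325] [[ 0.27059078 -0.96268802 -0.00352282]
 [-0.24283886 -0.07179683  0.96740607]
 [-0.93156316 -0.26091568 -0.25320563]] [1.45065478 0.91607887 0.07986763]
spool [(0.035, array([ 0.645, -0.08 ,  0.049]), (450, 3)), (0.06, array([ 0.655, -0.036,  0.062]), (12, 3)), (0.09, array([nan, nan, nan]), (0, 3)), (0.1, array([nan, nan, nan]), (0, 3))]
flux [(0.035, array([0.576, 0.191, 0.052]), (459, 3)), (0.06, array([0.545, 0.232, 0.071]), (117, 3)), (0.09, array([0.548, 0.253, 0.105]), (38, 3)), (0.1, array([0.547, 0.252, 0.108]), (42, 3))]
side0 5166 0.055762441077557956 ((574.974365234375, 58.933074951171875), (190.51158142089844, 438.7236328125), 15.689582824707031)
lid 601 [0.58966784 0.00523439 0.11531717] [0.65724159 0.16088861 0.20585208]
[0.61574975 0.09775334 0.1770627 ] [[-0.25351049  0.95898258 -0.12682603]
 [-0.30323575  0.04571709  0.95181828]
 [-0.91857526 -0.2797541  -0.27920804]] [1.20500556 0.69756253 0.09066441]
spool [(0.035, array([ 0.635, -0.108,  0.051]), (311, 3)), (0.06, array([ 0.644, -0.035,  0.061]), (21, 3)), (0.09, array([nan, nan, nan]), (0, 3)), (0.1, array([nan, nan, nan]), (0, 3))]
flux [(0.035, array([0.557, 0.21 , 0.048]), (544, 3)), (0.06, array([0.538, 0.234, 0.07 ]), (276, 3)), (0.09, array([0.542, 0.26 , 0.102]), (52, 3)), (0.1, array([0.544, 0.256, 0.11 ]), (92, 3))]
[ 0.6324426  -0.12186556  0.04499517]
[0.5489265  0.24580099 0.10982517]
[ 0.63241468 -0.12004566  0.05155927]
[0.53904313 0.2586389  0.11209724]<stdin>:19: RuntimeWarning: Mean of empty slice.
  ret = um.true_divide(
```

```bash
python3 - <<'E'
from h import *
yaw=.273; c,s=np.cos(yaw),np.sin(yaw); Rz=np.array([[c,-s,0],[s,c,0],[0,0,1]]); o=np.array([.573,.071,0])
for n in ["scene0","side0"]:
    C=cloud(load(n)).reshape(-1,3); T=(C-o)@Rz
    k=(abs(T[:,2]-.055)<.006)
    for a in(-.06,0,.085):
        q=T[k&(abs(T[:,0]-a)<.02)&(abs(T[:,1])<.16)]; print(n,'y at x',a,np.sort(q[:,1])[[3,10,-10,-3]].round(3))
    for a in(-.12,-.1,.1,.12):
        q=T[k&(abs(T[:,1]-a)<.012)&(abs(T[:,0])<.13)]; print(n,'x at y',a,np.sort(q[:,0])[[2,5,-5,-2]].round(3))
    q=T[(T[:,2]>.083)&(T[:,2]<.112)&(abs(T[:,0]+.08)<.03)&(abs(T[:,1])<.15)]
    for sg in(1,-1):
        w=q[q[:,1]*sg>0]; print('tab',len(w),np.percentile(w,[5,50,95],axis=0).round(4).tolist())
    q=T[(T[:,2]>.07)&(T[:,0]>-.05)&(T[:,0]<.09)&(abs(T[:,1])<.09)&(T[:,2]<.25)]
    r=np.hypot(q[:,0]-.075,q[:,2]-.063); print('lid r',np.percentile(r,[95,99]),'ang',np.percentile(np.arctan2(q[:,2]-.063,.075-q[:,0])[r>.06],[5,50,95]),np.percentile(q[:,1],[1,99]))
    # board
    p=load(n)['p'].reshape(-1,3).astype(int); g=(p[:,1]>p[:,2]+20)&(p[:,1]>p[:,0]+10)&(abs(T[:,0])<.09)&(abs(T[:,1])<.1)
    print('board',np.percentile(T[g],[2,50,98],axis=0).round(3).tolist())
E
```

```text
scene0 y at x -0.06 [-0.145 -0.142  0.131  0.133]
scene0 y at x 0 [-0.143 -0.143  0.132  0.133]
scene0 y at x 0.085 [-0.144 -0.141  0.131  0.134]
scene0 x at y -0.12 [-0.061 -0.059  0.093  0.094]
scene0 x at y -0.1 [-0.089 -0.083  0.095  0.096]
scene0 x at y 0.1 [-0.062 -0.061  0.093  0.094]
scene0 x at y 0.12 [-0.062 -0.061  0.094  0.095]
tab 28 [[-0.0914, 0.105, 0.0867], [-0.0756, 0.1085, 0.1027], [-0.0694, 0.1118, 0.1081]]
tab 24 [[-0.0912, -0.1166, 0.0891], [-0.0772, -0.1133, 0.1036], [-0.0697, -0.11, 0.1065]]
lid r [0.13957292 0.14207807] ang [1.32447199 1.37373852 1.41894988] [-0.07891099  0.06810358]Traceback (most recent call last):
  File "<stdin>", line 17, in <module>
    return _quantile_unchecked(
        a, q, axis, out, overwrite_input, method, keepdims, weights)
    return _ureduce(a,
                    func=_quantile_ureduce_func,
    ...<5 lines>...
                    overwrite_input=overwrite_input,
                    method=method)
    r = func(a, **kwargs)
    result = _quantile(arr,
                       quantiles=q,
    ...<2 lines>...
                       out=out,
                       weights=wgt)
    slices_having_nans = np.isnan(arr[-1, ...])
                                  ~~~^^^^^^^^^
IndexError: index -1 is out of bounds for axis 0 with size 0
```

Tester pose: origin about (0.5745, 0.066), yaw 0.273, lid at about 1.32 rad. By luck the tool's x already lies along the tester's -y, and the tool's y along its -x. I'll start by moving up and towards the far side of the lid with the gripper shut.

```bash
cat > w.py <<'E'
import sys
from h import *
from bench import env
yaw=.273; c,s=np.cos(yaw),np.sin(yaw); Rz=np.array([[c,-s,0],[s,c,0],[0,0,1]]); o=np.array([.5745,.066,0])
def st(target=None):
    S=env.read_state(); p=np.array(S['position']); M=R.from_rotvec(S['eef_rot']).as_matrix()
    print('t',round(S['time_s'],2),'tester',((p-o)@Rz*1000).round(1),'F_t',(np.array(S['contact_force'])@Rz).round(1),'open',round(S['opening'],2))
    print('toolaxes in tester\n',(Rz.T@M).round(3))
    if target is not None: print('slide mm',(M.T@(Rz@(np.array(target)/1000)+o-p)*1000).round(1))
if __name__=='__main__': st([float(a) for a in sys.argv[1:4]] if len(sys.argv)>3 else None)
E
python3 w.py 110 0 330
python3 -m inch '{"hand":[1,1,1,1,1],"slide":[[-12,-15,-25],[-18,-22,-20],[-20,-26,-15],[-20,-26,-15],[-20,-26,-10]],"dr":[[0,0,0],[0,0,0],[0,0,0],[0,0,0],[0,0,0]]}'; python3 w.py 110 0 330
```

```text
t 0.15 tester [-566.8 -533.3  244.7] F_t [-0.9  0.3 -0.5] open 1.0
toolaxes in tester
 [[ 0.007 -1.    -0.   ]
 [-1.    -0.007  0.001]
 [-0.001  0.    -1.   ]]
slide mm [-528.9 -680.4  -84.7]
time_s: 0.57
position: [0.259, -0.4815, 0.3316]
eef_rot: [2.509, -1.89, 0.002]
contact_force: [-0.3, -1.0, 0.4]
opening: 0.297
t 0.57 tester [-451.5 -442.1  331.6] F_t [-0.5 -0.9  0.4] open 0.3
toolaxes in tester
 [[ 0.006 -1.     0.   ]
 [-1.    -0.006 -0.001]
 [ 0.001 -0.    -1.   ]]
slide mm [-438.6 -564.2    1.2]
```

```bash

python3 -m inch '{"hand":[1,1,1,1,1],"slide":[[-23,-30,0],[-23,-30,0],[-23,-30,0],[-23,-30,0],[-23,-30,0]],"dr":[[0,0,0],[0,0,0],[0,0,0],[0,0,0],[0,0,0]]}'; python3 w.py 110 0 330
python3 -m inch '{"hand":[1,1,1,1,1],"slide":[[-23,-30,0],[-23,-30,0],[-23,-30,0],[-23,-30,0],[-23,-30,0]],"dr":[[0,0,0],[0,0,0],[0,0,0],[0,0,0],[0,0,0]]}'; python3 w.py 110 0 330
```

```text
time_s: 0.98
position: [0.3713, -0.3288, 0.3303]
eef_rot: [2.509, -1.89, 0.0]
contact_force: [1.2, -1.0, -0.3]
opening: -0.002
t 0.98 tester [-302.2 -325.4  330.3] F_t [ 0.9 -1.3 -0.3] open -0.0
toolaxes in tester
 [[ 0.007 -1.    -0.   ]
 [-1.    -0.007 -0.   ]
 [ 0.     0.    -1.   ]]
slide mm [-3.227e+02 -4.143e+02  2.000e-01]
time_s: 1.4
position: [0.4837, -0.1769, 0.3303]
eef_rot: [2.509, -1.89, -0.0]
contact_force: [1.4, -0.3, -0.3]
opening: 0.001
t 1.4 tester [-153.  -209.4  330.3] F_t [ 1.2 -0.7 -0.3] open 0.0
toolaxes in tester
 [[ 0.006 -1.    -0.   ]
 [-1.    -0.006 -0.   ]
 [ 0.     0.    -1.   ]]
slide mm [-2.077e+02 -2.643e+02  2.000e-01]
```

```bash

python3 -m inch '{"hand":[1,1,1,1,1],"slide":[[-23,-30,0],[-23,-30,0],[-23,-30,0],[-23,-30,0],[-23,-30,0]],"dr":[[0,0,0],[0,0,0],[0,0,0],[0,0,0],[0,0,0]]}'
python3 -m inch '{"hand":[1,1,1,1,1],"slide":[[-22,-28,0],[-22,-28,0],[-22,-28,0],[-12,-14,0],[0,0,0]],"dr":[[0,0,0],[0,0,0],[0,0,0],[0,0,0],[0,0,0]]}'; python3 w.py 110 0 200
python3 - <<'E'
from h import *
from bench import optics
for n in ["scene","side"]:
    p,d=optics.snapshot(n); cv2.imwrite(f"pics/{n}1.png",p)
E
```

```text
time_s: 1.82
position: [0.5962, -0.0251, 0.3301]
eef_rot: [2.509, -1.89, -0.0]
contact_force: [0.4, 0.1, 0.7]
opening: 0.002
time_s: 2.23
position: [0.6689, 0.0811, 0.3288]
eef_rot: [-2.514, 1.882, 0.005]
contact_force: [-1.0, 0.1, 0.5]
opening: -0.001
t 2.23 tester [ 95.  -10.9 328.8] F_t [-0.9  0.4  0.5] open -0.0
toolaxes in tester
 [[ 0.013 -1.    -0.001]
 [-1.    -0.013  0.003]
 [-0.003  0.001 -1.   ]]
slide mm [-10.3 -15.3 128.8]
```

View pics/side1.png

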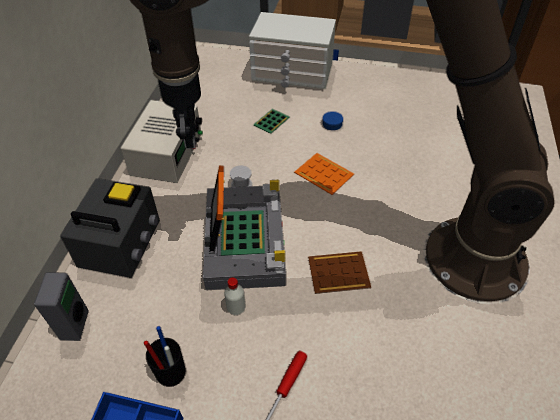

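```bash

python3 -m inch '{"hand":[1,1,1,1,1],"slide":[[-5,-3,30],[-5,0,30],[0,0,30],[0,0,30],[0,0,15]],"dr":[[0,0,0],[0,0,0],[0,0,0],[0,0,0],[0,0,0]]}'
python3 -m inch '{"hand":[1,1],"slide":[[0,0,5],[0,0,0]],"dr":[[0,0,0],[0,0,0]]}'; python3 w.py 80 0 180
python3 - <<'E'
from h import *
from bench import optics
p,d=optics.snapshot("side"); cv2.imwrite("pics/side2.png",cv2.resize(p[60:310,120:320],None,fx=2.4,fy=2.4))
E
```

```text
time_s: 2.75
position: [0.6662, 0.083, 0.1917]
eef_rot: [2.504, -1.89, -0.003]
contact_force: [-0.3, -0.1, -0.2]
opening: 0.001
time_s: 2.92
position: [0.6674, 0.0839, 0.1893]
eef_rot: [2.506, -1.891, -0.002]
contact_force: [0.5, -0.4, 1.0]
opening: 0.005
t 2.92 tester [ 94.3  -7.9 189.3] F_t [ 0.3 -0.6  1. ] open 0.0
toolaxes in tester
 [[ 0.005 -1.    -0.003]
 [-1.    -0.005 -0.001]
 [ 0.001  0.003 -1.   ]]
slide mm [-7.9 14.2  9.3]
```

View pics/side2.png

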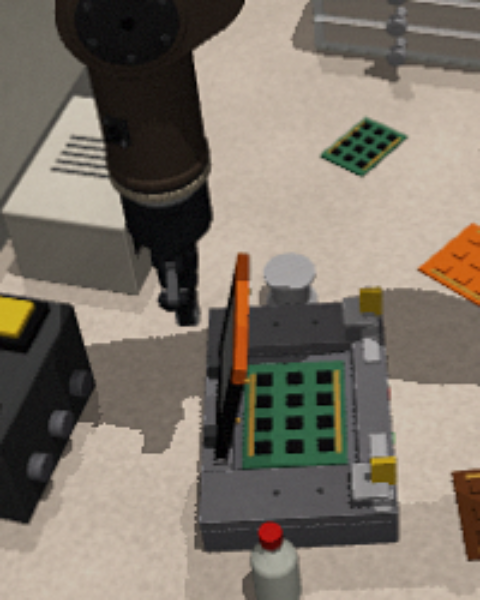

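```bash

python3 -m inch '{"hand":[1,1,1,1,1],"slide":[[-4,10,0],[-3,10,0],[0,10,0],[0,8,2],[0,8,2]],"dr":[[0,0,0],[0,0,0],[0,0,0],[0,0,0],[0,0,0]]}';python3 w.py 29 0 177
python3 -m inch '{"hand":[1,1,1,1],"slide":[[0,8,3],[0,8,4],[0,8,4],[0,0,0]],"dr":[[0,0,0],[0,0,0],[0,0,0],[0,0,0]]}'; python3 w.py 6 0 160
python3 - <<'E'
from h import *
from bench import optics
p,d=optics.snapshot("side"); cv2.imwrite("pics/side3.png",cv2.resize(p[60:310,120:320],None,fx=2.4,fy=2.4))
E
```

```text
time_s: 3.38
position: [0.6234, 0.0801, 0.1887]
eef_rot: [-2.506, 1.888, -0.005]
contact_force: [2.7, 1.5, 3.3]
opening: -0.001
t 3.38 tester [ 50.9   0.3 188.7] F_t [3.1 0.7 3.3] open -0.0
toolaxes in tester
 [[ 0.006 -1.     0.005]
 [-1.    -0.006 -0.   ]
 [ 0.    -0.005 -1.   ]]
slide mm [ 0.2 22.  11.6]
time_s: 3.72
position: [0.597, 0.0723, 0.1742]
eef_rot: [2.507, -1.889, -0.002]
contact_force: [0.6, 0.3, 0.2]
opening: -0.001
t 3.72 tester [ 23.4   0.  174.2] F_t [0.6 0.1 0.2] open -0.0
toolaxes in tester
 [[ 0.006 -1.    -0.003]
 [-1.    -0.006 -0.   ]
 [ 0.     0.003 -1.   ]]
slide mm [-0.1 17.3 14.3]
```

View pics/side3.png

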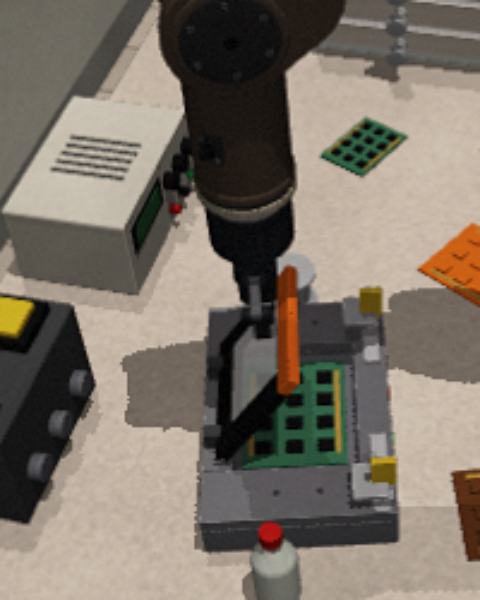

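The lid is swinging down with the finger behind it, now at about 0.95 rad. I'll keep following the arc.

```bash

python3 -m inch '{"hand":[1,1,1,1,1],"slide":[[0,8,6],[0,9,8],[0,7,8],[0,6,8],[0,5,8]],"dr":[[0,0,0],[0,0,0],[0,0,0],[0,0,0],[0,0,0]]}';python3 w.py -12 0 137
python3 -m inch '{"hand":[1,1,1,1,1],"slide":[[0,4,8],[0,4,9],[0,4,9],[0,3,9],[0,2,9]],"dr":[[0,0,0],[0,0,0],[0,0,0],[0,0,0],[0,0,0]]}';python3 w.py -29 0 83
```

```text
time_s: 4.18
position: [0.565, 0.0633, 0.1367]
eef_rot: [2.509, -1.89, -0.0]
contact_force: [-1.0, -0.2, 3.8]
opening: 0.0
t 4.18 tester [ -9.9   0.  136.7] F_t [-1.   0.1  3.8] open 0.0
toolaxes in tester
 [[ 0.007 -1.    -0.001]
 [-1.    -0.007 -0.   ]
 [ 0.     0.001 -1.   ]]
slide mm [-0.   2.1 -0.3]
time_s: 4.6
position: [0.5494, 0.0589, 0.0925]
eef_rot: [-2.509, 1.89, -0.001]
contact_force: [2.0, 0.2, 1.5]
opening: 0.003
t 4.6 tester [-26.1  -0.   92.5] F_t [ 2.  -0.3  1.5] open 0.0
toolaxes in tester
 [[ 0.007 -1.     0.001]
 [-1.    -0.007  0.   ]
 [-0.    -0.001 -1.   ]]
slide mm [-0.1  2.9  9.5]
```

```bash

python3 -m inch '{"hand":[1,1,1,1,1],"slide":[[0,2,5],[0,0,3],[0,0,2],[0,0,2],[0,0,0]],"dr":[[0,0,0],[0,0,0],[0,0,0],[0,0,0],[0,0,0]]}';python3 w.py -29 0 83
```

```text
time_s: 5.02
position: [0.5464, 0.0581, 0.0829]
eef_rot: [2.508, -1.889, -0.0]
contact_force: [-10.1, -2.3, 23.8]
opening: 0.001
t 5.02 tester [-29.2   0.   82.9] F_t [-10.3   0.5  23.8] open 0.0
toolaxes in tester
 [[ 0.007 -1.    -0.001]
 [-1.    -0.007 -0.001]
 [ 0.001  0.001 -1.   ]]
slide mm [ 0.  -0.2 -0.1]
```

The finger meets a firm stop, 24 N at a tip height of 69 mm, which matches the shut lid. I'll hold briefly, lift and check.

```bash

python3 -m inch '{"hand":[1,1,1,1,1],"slide":[[0,0,0],[0,0,0],[0,0,-20],[0,0,-30],[0,0,-30]],"dr":[[0,0,0],[0,0,0],[0,0,0],[0,0,0],[0,0,0]]}'
python3 -m inch '{"hand":[1,1,1,1,1],"slide":[[-35,10,0],[-35,10,0],[-35,10,0],[-35,10,0],[-10,5,0]],"dr":[[0,0,0],[0,0,0],[0,0,0],[0,0,0],[0,0,0]]}';python3 w.py -82 155 93
python3 - <<'E'
from h import *
from bench import optics
from w import Rz,o
for n in("side","scene"):
    p,d=optics.snapshot(n); D=dict(p=p,d=d,**{k:np.array(v) for k,v in optics.calibration(n).items()})
    np.savez(n+"4.npz",**D)
    cv2.imwrite(f"pics/{n}4.png",cv2.resize(p[60:310,120:320] if n=="side" else p[195:295,215:375],None,fx=2.4 if n=="side" else 5,fy=2.4 if n=="side" else 5))
    T=(cloud(D).reshape(-1,3)-o)@Rz
    q=T[(T[:,0]>-.06)&(T[:,0]<.03)&(abs(T[:,1])<.07)&(T[:,2]<.3)]
    print(n,np.percentile(q[:,2],[5,25,50,75,95]).round(4), np.percentile(T[(T[:,0]>-.064)&(T[:,0]<-.05)&(abs(T[:,1])<.06)][:,2],[5,50,95]))
    q=T[(T[:,2]>.083)&(T[:,2]<.112)&(abs(T[:,0]+.08)<.025)&(abs(T[:,1])<.15)]
    for sg in(1,-1):
        w=q[q[:,1]*sg>0]; print('tab',len(w),np.percentile(w,[5,50,95],axis=0).round(4).tolist() if len(w) else 0)
E
```

```text
time_s: 5.43
position: [0.5461, 0.0582, 0.1615]
eef_rot: [2.508, -1.889, -0.003]
contact_force: [0.9, 0.5, 0.4]
opening: -0.0
time_s: 5.85
position: [0.4593, 0.1952, 0.1617]
eef_rot: [-2.514, 1.882, 0.003]
contact_force: [-1.0, 0.0, 0.1]
opening: -0.003
t 5.85 tester [-76.1 155.5 161.7] F_t [-0.9  0.3  0.1] open -0.0
toolaxes in tester
 [[ 0.013 -1.    -0.   ]
 [-1.    -0.013  0.002]
 [-0.002  0.    -1.   ]]
slide mm [ 0.6  5.9 68.7]
side [0.0658 0.069  0.0704 0.0719 0.0737] [0.06770242 0.07143115 0.07446737]
tab 19 [[-0.0935, 0.1172, 0.0849], [-0.0868, 0.1195, 0.0889], [-0.0732, 0.1203, 0.0985]]
tab 0 0
scene [0.0631 0.0661 0.0679 0.0696 0.0722] [0.06471626 0.06801594 0.07259513]
tab 28 [[-0.0924, 0.1097, 0.0858], [-0.0777, 0.1134, 0.1015], [-0.0706, 0.1172, 0.1065]]
tab 24 [[-0.0917, -0.1113, 0.0895], [-0.077, -0.1081, 0.1035], [-0.0707, -0.1049, 0.1076]]
```

View pics/side4.png

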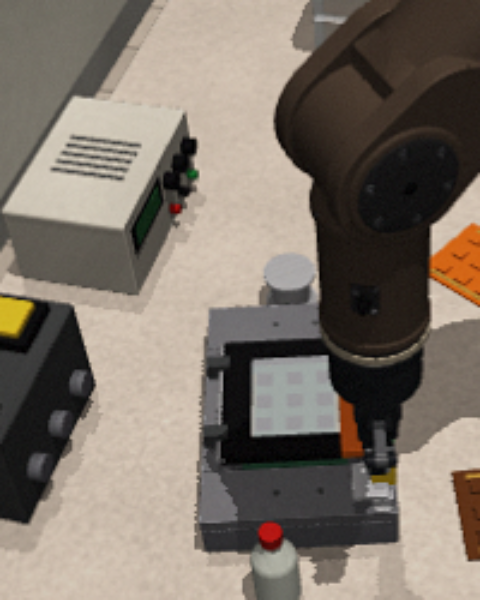

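View pics/scene4.png

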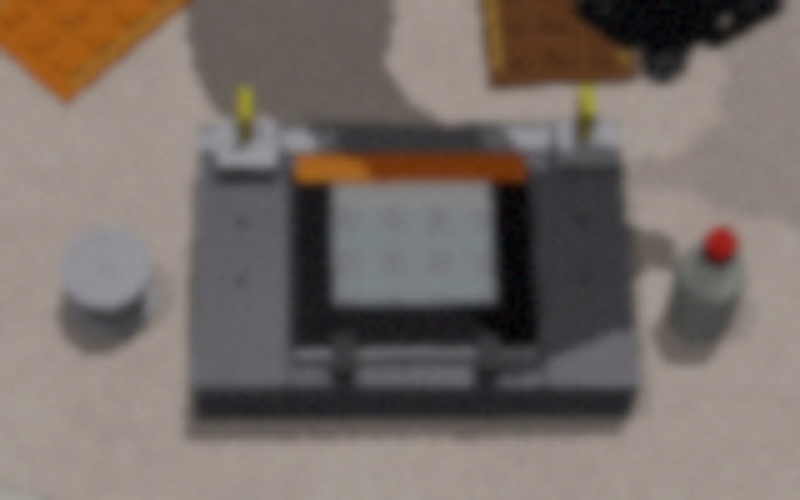

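The lid is shut: its top measures about 69 mm, and both tabs are still out at y = ±0.115. The finger is outboard of the left tab (x -76, y 155), so I'll lower it and push in.

```bash

python3 -m inch '{"hand":[1,1,1,1,1],"slide":[[0,5,20],[0,1,20],[0,0,16],[0,0,8],[0,0,0]],"dr":[[0,0,0],[0,0,0],[0,0,0],[0,0,0],[0,0,0]]}';python3 w.py -82 134 98
python3 -m inch '{"hand":[1,1,1,1,1],"slide":[[8,0,0],[8,0,0],[8,0,0],[8,0,0],[8,0,0]],"dr":[[0,0,0],[0,0,0],[0,0,0],[0,0,0],[0,0,0]]}';python3 w.py -82 93 98
```

```text
time_s: 6.37
position: [0.4564, 0.1867, 0.0957]
eef_rot: [2.505, -1.89, -0.002]
contact_force: [0.5, 0.5, -0.7]
opening: -0.003
t 6.37 tester [-81.1 148.1  95.7] F_t [ 0.6  0.3 -0.7] open -0.0
toolaxes in tester
 [[ 0.005 -1.    -0.003]
 [-1.    -0.005 -0.001]
 [ 0.001  0.003 -1.   ]]
slide mm [14.1  0.9 -2.3]
time_s: 6.78
position: [0.4686, 0.1492, 0.098]
eef_rot: [-2.508, 1.89, -0.001]
contact_force: [-0.8, 3.0, 2.3]
opening: -0.001
t 6.78 tester [-79.5 108.7  98. ] F_t [0.1 3.1 2.3] open -0.0
toolaxes in tester
 [[ 0.006 -1.     0.002]
 [-1.    -0.006  0.   ]
 [-0.    -0.002 -1.   ]]
slide mm [15.7  2.6 -0. ]
```

```bash

python3 -m inch '{"hand":[1,1,1],"slide":[[6,1,0],[5,1,0],[0,0,0]],"dr":[[0,0,0],[0,0,0],[0,0,0]]}';python3 w.py -82 93 98
python3 -m inch '{"hand":[1,1,1],"slide":[[3,0,0],[2,0,0],[0,0,0]],"dr":[[0,0,0],[0,0,0],[0,0,0]]}';python3 w.py -82 93 98
```

```text
time_s: 7.03
position: [0.4692, 0.1374, 0.0974]
eef_rot: [2.508, -1.892, 0.001]
contact_force: [0.1, 0.7, -0.1]
opening: -0.006
t 7.03 tester [-82.1  97.1  97.4] F_t [ 0.3  0.7 -0.1] open -0.01
toolaxes in tester
 [[ 0.005 -1.     0.   ]
 [-1.    -0.005 -0.001]
 [ 0.001 -0.    -1.   ]]
slide mm [ 4.1 -0.1 -0.6]
time_s: 7.28
position: [0.4699, 0.1344, 0.0973]
eef_rot: [-2.51, 1.889, 0.001]
contact_force: [-0.8, 2.2, 1.2]
opening: 0.0
t 7.28 tester [-82.2  94.1  97.3] F_t [-0.2  2.3  1.2] open 0.0
toolaxes in tester
 [[ 0.007 -1.    -0.   ]
 [-1.    -0.007  0.001]
 [-0.001  0.    -1.   ]]
slide mm [ 1.1 -0.2 -0.7]
```

```bash

for i in 1 2; do :; done
python3 -m inch '{"hand":[1,1,1],"slide":[[3,0,0],[2,0,0],[0,0,0]],"dr":[[0,0,0],[0,0,0],[0,0,0]]}';python3 w.py -82 93 98
python3 -m inch '{"hand":[1,1,1],"slide":[[3,0,0],[0,0,0],[0,0,0]],"dr":[[0,0,0],[0,0,0],[0,0,0]]}';python3 w.py -82 93 98
```

```text
time_s: 7.53
position: [0.4702, 0.1336, 0.0974]
eef_rot: [-2.511, 1.883, 0.006]
contact_force: [-7.5, 16.0, 1.6]
opening: -0.003
t 7.53 tester [-82.2  93.2  97.4] F_t [-2.9 17.4  1.6] open -0.0
toolaxes in tester
 [[ 0.011 -1.     0.   ]
 [-1.    -0.011  0.005]
 [-0.005 -0.    -1.   ]]
slide mm [ 0.2 -0.2 -0.6]
time_s: 7.78
position: [0.4704, 0.1331, 0.0975]
eef_rot: [-2.512, 1.879, 0.009]
contact_force: [-9.4, 22.9, 0.3]
opening: -0.005
t 7.78 tester [-82.2  92.7  97.5] F_t [-2.8 24.6  0.3] open -0.0
toolaxes in tester
 [[ 0.013 -1.     0.   ]
 [-1.    -0.013  0.007]
 [-0.007 -0.    -1.   ]]
slide mm [-0.3 -0.2 -0.5]
```

The left catch is at its stop: 25 N, and the finger halted at y = 93, where I expected it. Now I'll back off, rise and cross to the right catch.

```bash

python3 -m inch '{"hand":[1,1,1,1,1],"slide":[[-8,0,0],[-12,0,0],[0,0,-25],[0,0,-30],[0,0,-20]],"dr":[[0,0,0],[0,0,0],[0,0,0],[0,0,0],[0,0,0]]}';python3 w.py -82 -150 170
python3 -m inch '{"hand":[1,1,1,1,1],"slide":[[33,0,0],[33,0,0],[33,0,0],[33,0,0],[33,0,0]],"dr":[[0,0,0],[0,0,0],[0,0,0],[0,0,0],[0,0,0]]}'
python3 -m inch '{"hand":[1,1,1,1,1],"slide":[[33,0,0],[33,0,0],[25,0,0],[5,0,0],[0,0,0]],"dr":[[0,0,0],[0,0,0],[0,0,0],[0,0,0],[0,0,0]]}';python3 w.py -82 -150 98
```

```text
time_s: 8.2
position: [0.4669, 0.1458, 0.1739]
eef_rot: [2.51, -1.889, 0.0]
contact_force: [1.0, 0.2, -0.1]
opening: -0.003
t 8.2 tester [-82.1 105.8 173.9] F_t [ 1.  -0.1 -0.1] open -0.0
toolaxes in tester
 [[ 0.008 -1.    -0.   ]
 [-1.    -0.008 -0.   ]
 [ 0.     0.    -1.   ]]
slide mm [255.8   1.9   4. ]
time_s: 8.62
position: [0.5125, -0.015, 0.1722]
eef_rot: [2.509, -1.889, 0.0]
contact_force: [0.6, 0.5, -0.7]
opening: 0.001
time_s: 9.03
position: [0.5388, -0.108, 0.1718]
eef_rot: [2.504, -1.894, -0.0]
contact_force: [-1.0, 0.5, -0.5]
opening: 0.0
t 9.03 tester [ -81.3 -157.9  171.8] F_t [-0.8  0.7 -0.5] open 0.0
toolaxes in tester
 [[ 0.003 -1.    -0.001]
 [-1.    -0.003 -0.001]
 [ 0.001  0.001 -1.   ]]
slide mm [-8.   0.6 73.8]
```

```bash

python3 -m inch '{"hand":[1,1,1,1,1],"slide":[[-4,0,20],[0,0,25],[0,0,20],[0,0,9],[0,0,0]],"dr":[[0,0,0],[0,0,0],[0,0,0],[0,0,0],[0,0,0]]}';python3 w.py -82 -134 98
python3 -m inch '{"hand":[1,1,1,1,1],"slide":[[-8,0,0],[-8,0,0],[-8,0,0],[-8,0,0],[-8,0,0]],"dr":[[0,0,0],[0,0,0],[0,0,0],[0,0,0],[0,0,0]]}';python3 w.py -82 -93 98
```

```text
time_s: 9.45
position: [0.5363, -0.0999, 0.0964]
eef_rot: [2.51, -1.886, -0.006]
contact_force: [-0.2, -0.1, 0.1]
opening: -0.004
t 9.45 tester [ -81.6 -149.5   96.4] F_t [-0.2 -0.   0.1] open -0.0
toolaxes in tester
 [[ 0.009 -1.    -0.004]
 [-1.    -0.009  0.002]
 [-0.002  0.004 -1.   ]]
slide mm [-15.5   0.3  -1.5]
time_s: 9.87
position: [0.5275, -0.0622, 0.0993]
eef_rot: [-2.509, 1.889, -0.003]
contact_force: [1.7, -1.4, 2.3]
opening: 0.001
t 9.87 tester [ -79.8 -110.8   99.3] F_t [ 1.3 -1.8  2.3] open 0.0
toolaxes in tester
 [[ 0.007 -1.     0.002]
 [-1.    -0.007 -0.001]
 [ 0.001 -0.002 -1.   ]]
slide mm [-17.8   2.    1.3]
```

```bash

python3 -m inch '{"hand":[1,1,1,1],"slide":[[-7,1,0],[-6,1,0],[-4,0,0],[0,0,0]],"dr":[[0,0,0],[0,0,0],[0,0,0],[0,0,0]]}';python3 w.py -82 -93 98
python3 -m inch '{"hand":[1,1,1],"slide":[[-3,0,0],[-2,0,0],[0,0,0]],"dr":[[0,0,0],[0,0,0],[0,0,0]]}';python3 w.py -82 -93 98
```

```text
time_s: 10.2
position: [0.5199, -0.0462, 0.0984]
eef_rot: [2.511, -1.889, -0.001]
contact_force: [-0.0, 0.7, -0.5]
opening: 0.0
t 10.2 tester [-82.8 -93.3  98.4] F_t [ 0.2  0.6 -0.5] open 0.0
toolaxes in tester
 [[ 0.008 -1.    -0.   ]
 [-1.    -0.008  0.   ]
 [-0.     0.    -1.   ]]
slide mm [-0.3 -0.8  0.4]
time_s: 10.45
position: [0.519, -0.044, 0.0983]
eef_rot: [2.507, -1.891, 0.002]
contact_force: [1.3, -5.8, 0.7]
opening: -0.003
t 10.45 tester [-83.1 -91.   98.3] F_t [-0.3 -5.9  0.7] open -0.0
toolaxes in tester
 [[ 0.005 -1.    -0.   ]
 [-1.    -0.005 -0.002]
 [ 0.002  0.    -1.   ]]
slide mm [ 2.  -1.1  0.3]
```

```bash

python3 -m inch '{"hand":[1,1,1,1],"slide":[[-3,0,0],[-2,0,0],[0,0,0],[0,0,0]],"dr":[[0,0,0],[0,0,0],[0,0,0],[0,0,0]]}';python3 w.py -82 -93 98
```

```text
time_s: 10.78
position: [0.5187, -0.0432, 0.0984]
eef_rot: [2.502, -1.895, 0.007]
contact_force: [5.9, -17.4, -1.6]
opening: 0.001
t 10.78 tester [-83.2 -90.1  98.4] F_t [  1.  -18.3  -1.6] open 0.0
toolaxes in tester
 [[ 0.002 -1.     0.   ]
 [-1.    -0.002 -0.006]
 [ 0.006 -0.    -1.   ]]
slide mm [ 2.9 -1.2  0.4]
```

The right catch is at its stop as well. I'll retreat outboard and up, then check the scene.

```bash

python3 -m inch '{"hand":[1,1,1,1,1],"slide":[[8,0,0],[14,0,0],[4,0,-25],[0,0,-35],[0,0,-35]],"dr":[[0,0,0],[0,0,0],[0,0,0],[0,0,0],[0,0,0]]}'
python3 -m inch '{"hand":[1,1,1,1,1],"slide":[[30,10,-20],[30,20,0],[30,20,0],[30,20,0],[0,0,0]],"dr":[[0,0,0],[0,0,0],[0,0,0],[0,0,0],[0,0,0]]}'
python3 -m inch '{"hand":[1,1,1,1,1],"slide":[[30,20,0],[30,20,0],[30,20,0],[0,0,0],[0,0,0]],"dr":[[0,0,0],[0,0,0],[0,0,0],[0,0,0],[0,0,0]]}'; python3 w.py
python3 - <<'E'
from h import *
from bench import optics
from w import Rz,o
for n in("side","scene"):
    p,d=optics.snapshot(n); D=dict(p=p,d=d,**{k:np.array(v) for k,v in optics.calibration(n).items()})
    np.savez(n+"5.npz",**D)
    cv2.imwrite(f"pics/{n}5.png",p); cv2.imwrite(f"pics/{n}5c.png",cv2.resize(p[150:300,180:300] if n=="side" else p[195:295,215:375],None,fx=4,fy=4,interpolation=cv2.INTER_CUBIC))
    T=(cloud(D).reshape(-1,3)-o)@Rz
    print(n,np.percentile(T[(T[:,0]>-.06)&(T[:,0]<-.05)&(abs(T[:,1])<.05)][:,2],[5,50,95]))
    q=T[(T[:,2]>.083)&(T[:,2]<.112)&(abs(T[:,0]+.08)<.025)&(abs(T[:,1])<.15)]
    for sg in(1,-1):
        w=q[q[:,1]*sg>0]; print('tab',len(w),np.percentile(w,[5,50,95],axis=0).round(4).tolist() if len(w) else 0)
E
```

```text
time_s: 11.2
position: [0.5234, -0.0628, 0.1933]
eef_rot: [2.508, -1.89, -0.006]
contact_force: [0.9, -0.1, -0.1]
opening: -0.002
time_s: 11.62
position: [0.4871, -0.2052, 0.2128]
eef_rot: [2.497, -1.9, -0.0]
contact_force: [0.7, -0.5, -0.4]
opening: -0.003
time_s: 12.03
position: [0.4563, -0.3022, 0.2127]
eef_rot: [2.504, -1.896, -0.002]
contact_force: [1.5, 1.3, 0.1]
opening: 0.001
t 12.03 tester [-213.1 -322.7  212.7] F_t [1.8 0.9 0.1] open 0.0
toolaxes in tester
 [[ 0.002 -1.    -0.001]
 [-1.    -0.002  0.001]
 [-0.001  0.001 -1.   ]]
side [0.0681462  0.07122725 0.07433431]
tab 87 [[-0.0939, 0.0731, 0.0854], [-0.0845, 0.0788, 0.0998], [-0.0731, 0.0814, 0.1081]]
tab 78 [[-0.0935, -0.076, 0.0846], [-0.0836, -0.0715, 0.0996], [-0.0737, -0.0683, 0.1087]]
scene [0.06481325 0.06836522 0.07345362]
tab 26 [[-0.0899, 0.0699, 0.0841], [-0.0769, 0.0738, 0.1022], [-0.0686, 0.078, 0.1073]]
tab 27 [[-0.0939, -0.0792, 0.0901], [-0.0815, -0.076, 0.1036], [-0.0691, -0.0727, 0.1085]]
```

View pics/side5.png

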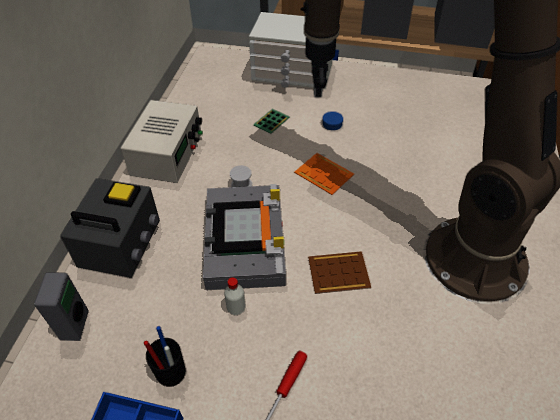

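View pics/scene5c.png

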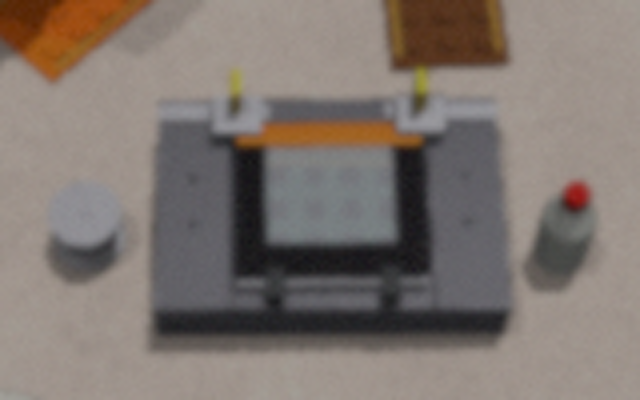

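Both views agree: the lid is shut with its top at about 69 mm, the tabs are 150 mm apart (fully in), and nothing else has moved. Handing in.

```bash
python3 -c "
from bench import ticket; print(ticket.finish_job())"
```

```text
the job is handed in; nothing more can be done
None
```

I shut the lid with the closed fingertips, then pushed in the left catch and the right catch. I backed the arm clear and handed the job in at about 12 s; no verdict was reported.

**Lid:** I followed its arc down slowly until it met a firm 24 N stop. The top then measured 68 mm in the scene camera and 71 mm in the side camera, against 69 mm nominal. The tabs were still out at that point.

**Catches:** each one ran to a hard stop, 25 N on the left and 18 N on the right. The tabs ended 150 mm apart in both cameras, which is the nominal spacing when fully in.

**Bystanders:** nothing on the bench looked moved in the final pictures. I judged this by eye and did not measure it. The board shows through the window in its usual place.

**Disagreements:** before pushing, the tabs measured about 222 mm apart against 230 mm nominal. That could be camera error on such thin plates, or the catches starting a few millimetres in. The two final hard stops were also about 3 mm off symmetric about the tester's middle, because my estimate of its position was about 1.5 mm out. Neither seems to affect the result.

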